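# Make up two chromatograph service kits

## Robot

A 7-joint arm with a two-finger parallel gripper is mounted at the origin on the work surface; the furniture and walls round the work are solid. World frame = base frame: x ahead of the robot, y to its left, z up, the work surface at z = 0. Lengths are in m, angles in rad, forces in N, time in s.
With the tool pointing down it reaches from about 0.35 to 0.9 m from the base axis. Payload 8.1 kg.
Tool frame: the origin (TCP) lies between the finger pads; the fingertips stand tip_extent ahead of it and the grasp point (between the pads) lies 6 mm ahead of it (tip_extent is the distance from the TCP to the fingertips, in m); z points along the fingers, y is the line along which they close (so a half turn about z gives the same grasp; the last joint's range is limited). The gripper opens to 85 mm and grips with 20 to 120 N. Pads are 22 mm wide; open, the fingers measure 114 mm over their backs; the gripper's body (76 mm by 85 mm) begins 54 mm behind the grasp point. The pads swing forward as they close: fully open they stand 13 mm farther back than shut.
Start: joints at [-1.386, 0.434, 0.025, 1.573, -0.012, 1.134, -0.075], TCP at [0.177, 0.599, 0.256] pointing down, gripper open.
Joint ranges: [-2.62, 2.62], [-0.44, 2.09], [-1.27, 1.32], [0.08, 2.57], [-1.32, 4.46], [0.12, 2], [-2.74, 2.74]. Speed limits (rad/s): [2.22, 2.22, 3.01, 3.01, 3.14, 3.14, 3.14].

## Interface

Orientations are given as a rotation vector (axis times angle).
In Python, from cell import * gives the robot as it stands.
- The arm moves only by the tool move_arm, never from a script. Its argument "targets" is a list of rows, each a list of 7 numbers: the shift along the tool's x, y, z in mm, then the turn, a rotation vector about the tool's x, y, z in degrees, then the opening, from -1 (shut) to 1 (fully open), so that 0 is half open. In form: [[x, y, z, rx, ry, rz, jaw], ...]. A call has 1 to 8 rows; each row is the pose to reach, as a shift and turn from the pose commanded when the call began, along the tool's axes at that moment; what a row does not reach only later rows make up. A row lasts 1/10 s, in which the tool goes at most 50 mm and 8.59 degrees, less where a joint would pass 70% of its speed; a pose out of reach is approached as far as the arm can. A call with a gripper value outside its range is refused whole. The fingers move at their own pace and stop on an object; the grip force is fixed at half the most. Time passes only in rows, so rows that repeat a pose let the fingers close. It gives the time, the measured TCP pose, the force, the opening and the grip force at its end, in the units of the state.
- sense(): the state, without advancing time (a new reading comes with each control period).
- read_camera(name): name is "scene" or "top" or "wrist"; returns the picture (400x640x3 uint8, red, green, blue); there is no depth.
- camera_info(name): a dict with "K" (3x3 intrinsics, pixels), "R" (3x3) and "t" (3): a world point X has camera coordinates R X + t. Camera axes: x right, y down, z forward; pixel columns grow to the right and rows downward; lengths in m; the calibration is good to about 2 mm. The wrist camera is an equidistant fisheye: a pixel r from the principal point sees the ray r / f radians off the axis. A picture is of the moment at which its call begins: read the wrist's pose just before it. camera_info takes no time and is no camera call; for the wrist camera it gives the pose at the moment of the call.
- job_done(): hands the job in; it is judged then, once.
The state is a dict: "time": time; "q": joint angles; "qvel": joint speeds; "joint_torque": joint torques, N m; "tcp_pos": TCP position; "ee_rot": TCP orientation; "contact_force": force on the tool from outside, world axes, zero at the start; "ft_torque": the same for the moment, N m; "gripper_width": finger opening in m; "gripper_force": force on a finger pad.
Only numpy, scipy, OpenCV 4.12 (cv2) and the standard library are available. Lean on these libraries where they do the work, as an engineer would, in place of code of your own. Each camera call takes 0.05 s, during which the arm holds its last target. There are 200 camera calls.

## Task

Make up the two service kits in their foam-lined trays from the stock lying loose on the bench. The inlet kit is the tray with a round pocket, a rectangular pocket and a narrow slot: give it the septa tin, the ferrule box and the tweezers; the gas-line kit is the tray with the short upright post and the wide slot: put the tape roll over the post and the large spanner in the slot. Everything must lie flat and fully down in its own place; leave the small spanner where it is.

Things in the scene. Friction and masses are not known exactly. Their poses are not given: they have to be found in the camera images.
- inlet_tray: Fixed tray 232x168, 16 high, dark foam (top z 14), pale floors. Origin: centre of underside; x along its long side, z up. Left or right of the stock, yaw within 0.2 rad. mm in this frame: round tin pocket dia 72 at (62,-28), floor z 6; box pocket 106 (x) x 76 (y) at (-47,-28), floor z 6; tweezers slot 142 (x) x 30 at (10,44), floor z 8, with a finger notch 50 (x) x 60 at its middle, same floor.
- gas_tray: Fixed tray 194x158, 16 high, dark foam (top z 14), pale slot floor. Origin: centre of underside; x along its long side, z up. On the other side of the stock, yaw within 0.2 rad. mm in this frame: post dia 14 at (0,-38), up to z 28, roll rests on the foam top round it; spanner slot 160 (x) x 42 at (0,34), floor z 8, with a finger notch 50 (x) x 70 at its middle, same floor.
- septa_tin_c (a point): Loose white round tin with a green disc on its lid (the lid stays on), 56 mm across, 28 mm high, standing upright; this point is its centre, 14 mm above its underside, z up.
- ferrule_box_c (a point): Loose small blue parts box with a pale lid (the lid stays shut), 60 mm along its own x, 90 mm along its own y, 22 mm high, lying flat; this point is its centre, 11 mm above its underside. Grip it across the 60 mm. Either way round in its pocket will do, long side along the tray's x.
- tape_c (a point): Loose roll of white tape lying flat, 62 mm across, 19 mm high, with an open blue hole about 30 mm across; this point is its centre, in the hole, 9.5 mm above its underside. Grip it across the outside.
- tweezers_c (a point): Loose pair of tweezers lying flat, 126 mm along its own y, 14 mm wide (own x) at the middle, 8 mm high; this point is its centre, 4 mm above its underside. Rigid; grip it across the middle. Either way round in its slot will do.
- large_spanner_c (a point): Loose steel open-ended spanner, the larger one, lying flat, 144 mm along its own y, heads 26 mm wide, shaft 10 mm wide (own x), 6 mm thick; this point is its centre, at mid-shaft, 3 mm above its underside. Grip it across the shaft. Either way round in its slot will do. (Spanners by the vice at the far back are not stock.)
- small_spanner_c (a point): Loose steel open-ended spanner, the smaller one, 106 mm along its own y, heads 16 mm wide, 6 mm thick; this point is its centre, 3 mm above its underside. It belongs to neither kit and stays where it lies.
Not all that is in view belongs to the job. Leave any orange or purple look-alike of the part that bears septa_tin_c alone. What is shaped like the part that bears large_spanner_c but black is not meant.

How it is judged:
At the end, for the whole second after the job is handed in: Tin, ferrule box and tweezers in their pockets of the inlet tray, tape over the post and large spanner in the slot of the gas tray: each within 12 mm of its place in x and y, 3 mm in height, level to 0.12 rad, long things along the tray to 0.3 rad, at rest; small spanner within 30 mm of its start (x of septa_tin_c in the frame of inlet_tray between 0.05 and 0.074 m and y of septa_tin_c in the frame of inlet_tray between -0.04 and -0.016 m and z of septa_tin_c in the frame of inlet_tray below 0.023 m and angle between each of septa_tin_c, ferrule_box_c, tweezers_c, tape_c, large_spanner_c's own z axis and vertical below 0.12 rad and linear speed of each of septa_tin, ferrule_box, tweezers, tape, large_spanner below 0.02 m/s and x of ferrule_box_c in the frame of inlet_tray between -0.059 and -0.035 m and y of ferrule_box_c in the frame of inlet_tray between -0.04 and -0.016 m and z of ferrule_box_c in the frame of inlet_tray below 0.02 m and angle between the y axis of each of ferrule_box_c, tweezers_c and the x axis of inlet_tray, either way round below 0.3 rad and x of tweezers_c in the frame of inlet_tray between -0.002 and 0.022 m and y of tweezers_c in the frame of inlet_tray between 0.032 and 0.056 m and z of tweezers_c in the frame of inlet_tray below 0.015 m and x of tape_c in the frame of gas_tray between -0.012 and 0.012 m and y of tape_c in the frame of gas_tray between -0.05 and -0.026 m and z of tape_c in the frame of gas_tray below 0.0265 m and x of large_spanner_c in the frame of gas_tray between -0.012 and 0.012 m and y of large_spanner_c in the frame of gas_tray between 0.022 and 0.046 m and z of large_spanner_c in the frame of gas_tray below 0.014 m and angle between the y axis of large_spanner_c and the x axis of gas_tray, either way round below 0.3 rad and distance of small_spanner_c from where it was at the start of the episode below 0.03 m); the robot touches nothing.
It also fails if it takes over 115 s, if anything falls off the work surface, if the arm or the gripper's body presses on something with over 40 N, if the wrist force passes 120 N, or if a joint passes its speed limit or range.

## Working session

There is one attempt and no reset: what is moved stays moved. The work goes in short steps, Python scripts to look and compute and a tool call to move; the robot and the scene stay as the last step left them, time stands still between calls to the robot, and variables do not carry over. Pictures are saved under pics/ and viewed, at most 14 in all, crops included, and the job is handed in when it is done.

Besides the shell and the picture viewer there is one more tool, called after "Request:" by a JSON object that holds its "method" and its "body". move_arm: Moves the arm, as the interface text tells. Its arguments: {"type":"object","properties":{"targets":{"type":"array","items":{"type":"array","items":{"type":"number"}}}},"required":["targets"]}

```bash
mkdir -p pics; ls
python3 - <<'E'
from cell import *
import cv2
s=sense();print({k:s[k] for k in ('time','tcp_pos','ee_rot','gripper_width','contact_force')})
for n in('top','scene'):
    i=camera_info(n);print(n,i['K'],i['R'],i['t'])
    cv2.imwrite(f'pics/{n}0.png',read_camera(n)[:,:,::-1])
try: print(tip_extent)
except Exception as e: print(e)
E
```

```text
pics
{'time': 0.0, 'tcp_pos': array([0.17729507, 0.59882097, 0.25549796]), 'ee_rot': array([-4.50534523e-01, -3.10902611e+00,  2.56889049e-03]), 'gripper_width': 0.08549668821097306, 'contact_force': array([-0.88201046, -0.4579537 , -0.34114755])}
top [[378.64992976   0.         324.82456611]
 [  0.         378.64992976 198.59923505]
 [  0.           0.           1.        ]] [[-0.00672498 -0.99991121 -0.01150419]
 [-0.98428637  0.00864904 -0.17636764]
 [ 0.17645148  0.01013735 -0.98425714]] [-0.01716626  0.45817329  1.1079024 ]
scene [[510.73441459   0.         318.7686    ]
 [  0.         510.73441459 201.23351377]
 [  0.           0.           1.        ]] [[ 0.34968965  0.93676243  0.01390344]
 [ 0.67197034 -0.24044762 -0.70045757]
 [-0.65281929  0.25428546 -0.71355861]] [-0.13163706 -0.2938127   2.12651926]
0.025
```

Run:
```python
import cv2
a=cv2.imread('pics/top0.png');cv2.imwrite('pics/top0b.png',cv2.resize(a,(800,500),interpolation=cv2.INTER_CUBIC))
```

```text
(no output)
```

View pics/top0b.png

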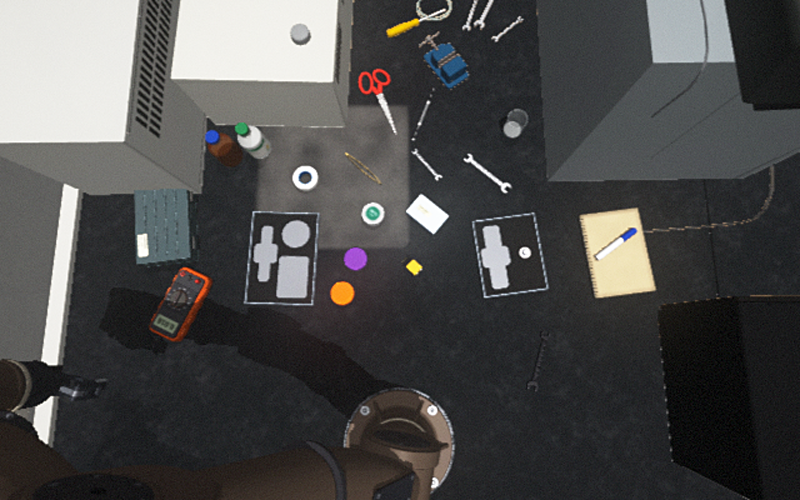

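View pics/scene0.png

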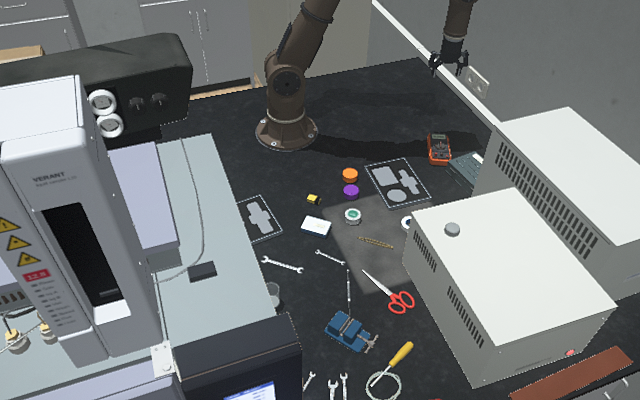

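Top view (800-px scale): inlet tray at (282,258), gas tray at (511,255), tape (305,178), tweezers (363,168), tin (372,213), box (427,213), large spanner (488,173), small spanner (427,165). Both trays have x roughly along world x. Next I'll measure these.

```bash
cat > h.py <<'E'
import numpy as np, cv2
from cell import *
from scipy.spatial.transform import Rotation as Ro
def ray(info,px,fish=False):
    K,R,t=(np.array(info[k]) for k in('K','R','t'))
    px=np.atleast_2d(np.array(px,float)); v=(px-K[:2,2])/[K[0,0],K[1,1]]
    if fish:
        r=np.linalg.norm(v,axis=1,keepdims=True)+1e-12
        d=np.c_[v/r*np.sin(r),np.cos(r)]
    else: d=np.c_[v,np.ones(len(v))]
    return -R.T@t, d@R
def plane(info,px,z,fish=False):
    c,d=ray(info,px,fish); return c+d*((z-c[2])/d[:,2])[:,None]
def blobs(mask,box,amin=15):
    x0,y0,x1,y1=box; m=np.zeros_like(mask,np.uint8); m[y0:y1,x0:x1]=mask[y0:y1,x0:x1]
    n,l,st,ce=cv2.connectedComponentsWithStats(m.astype(np.uint8))
    o=[]
    for i in range(1,n):
        if st[i,4]>=amin: o.append((st[i,4],np.argwhere(l==i)[:,::-1].astype(float)))
    return sorted(o,key=lambda a:-a[0])
def desc(info,pts,z,fish=False):
    P=plane(info,pts,z,fish)[:,:2]; r=cv2.minAreaRect((P*1000).astype(np.float32))
    c=P.mean(0); e,V=np.linalg.eigh(np.cov((P-c).T)); 
    return dict(mean=np.round(c*1000,1),rc=np.round(r[0],1),size=np.round(r[1],1),rang=round(r[2],1),axis=round(np.degrees(np.arctan2(V[1,1],V[0,1])),1))
E
python3 - <<'E'
from h import *
im=cv2.imread('pics/top0.png');g=im.max(2).astype(int);lo=im.min(2).astype(int);I=camera_info('top')
print('cam',ray(I,[0,0])[0])
def go(n,mask,box,z,k=3,amin=15):
    x0,y0,x1,y1=[int(v*.8) for v in box]
    for a,p in blobs(mask,(x0,y0,x1,y1),amin)[:k]: print(n,a,desc(I,p,z))
go('inlet',lo>110,(252,216,314,302),.006,4)
go('gas',lo>110,(478,216,544,295),.008,3,5)
go('tape',lo>110,(288,160,322,196),.019)
go('tin',g>110,(355,198,390,228),.028)
go('box',lo>110,(400,188,455,240),.022)
go('lsp',lo>100,(455,145,520,198),.006)
go('ssp',lo>90,(405,143,447,185),.006)
go('twz',(im[:,:,2].astype(int)-im[:,:,0])>25,(340,145,388,190),.008)
E
```

```text
cam [ 0.25536726 -0.0323587   1.1710703 ]
inlet 799 {'mean': array([395.8, 262.5]), 'rc': array([396.5, 262.9]), 'size': array([76.4, 99.8]), 'rang': 89.5, 'axis': np.float64(176.4)}
inlet 548 {'mean': array([455.3, 332.9]), 'rc': array([455.6, 333.1]), 'size': array([137.1,  56.6]), 'rang': 2.4, 'axis': np.float64(177.9)}
inlet 390 {'mean': array([505. , 258.2]), 'rc': array([505.6, 259.3]), 'size': array([69.9, 67.7]), 'rang': 89.5, 'axis': np.float64(116.2)}
gas 813 {'mean': array([ 441.3, -241.7]), 'rc': array([ 442. , -242.2]), 'size': array([158.5,  69.5]), 'rang': 7.4, 'axis': np.float64(-172.8)}
gas 73 {'mean': array([ 451.2, -314.6]), 'rc': array([ 450.6, -314.5]), 'size': array([28.3, 25.2]), 'rang': 89.5, 'axis': np.float64(93.9)}
gas 37 {'mean': array([ 354. , -302.1]), 'rc': array([ 354., -302.]), 'size': array([  3., 105.]), 'rang': 7.3, 'axis': np.float64(97.2)}
tape 268 {'mean': array([647. , 235.4]), 'rc': array([647.4, 235.8]), 'size': array([64.6, 66.5]), 'rang': 89.4, 'axis': np.float64(-147.6)}
tin 348 {'mean': array([556.1,  59.9]), 'rc': array([559.8,  59.5]), 'size': array([59.9, 79.6]), 'rang': 72.5, 'axis': np.float64(153.6)}
box 587 {'mean': array([549.9, -72.9]), 'rc': array([550.1, -72.8]), 'size': array([93.2, 63. ]), 'rang': 49.6, 'axis': np.float64(49.3)}
lsp 195 {'mean': array([ 658.2, -230.7]), 'rc': array([ 660.6, -229.2]), 'size': array([140.9,  26.9]), 'rang': 48.6, 'axis': np.float64(49.2)}
ssp 108 {'mean': array([682. , -75.8]), 'rc': array([684. , -73.8]), 'size': array([104.5,  18.7]), 'rang': 41.4, 'axis': np.float64(-139.4)}
ssp 17 {'mean': array([727.2, -20.4]), 'rc': array([725.3, -21.1]), 'size': array([ 3.3, 37.7]), 'rang': 89.6, 'axis': np.float64(177.8)}
twz 97 {'mean': array([674.8,  88.7]), 'rc': array([676.2,  91.1]), 'size': array([122.6,  18. ]), 'rang': 48.7, 'axis': np.float64(47.1)}
```

```bash
cat >> h.py <<'E'
def to(x,y,z,ang):
    """mm; ang = world angle (deg) of closing line. prints shift/turn in tool axes from measured pose"""
    s=sense(); R=Ro.from_rotvec(s['ee_rot']); ty=R.as_matrix()[:,1]
    cur=np.degrees(np.arctan2(ty[1],ty[0])); d=(ang-cur+90)%180-90
    for dd in (d,d-180*np.sign(d)):
        a=np.radians(cur+dd); yv=np.array([np.cos(a),np.sin(a),0]); zv=np.array([0,0,-1.]); G=Ro.from_matrix(np.c_[np.cross(yv,zv),yv,zv])
        print('shift',np.round(R.inv().apply(np.array([x,y,z])-s['tcp_pos']*1000),1),'turn',np.round((R.inv()*G).as_rotvec(degrees=True),1))
    print('cur ang',round(cur,1),'tcp',np.round(s['tcp_pos']*1000,1),'w',round(s['gripper_width']*1000,1),'q',np.round(s['q'],2),'F',np.round(s['contact_force'],1),'t',s['time'])
E
python3 - <<'E'
from h import *
im=cv2.imread('pics/top0.png').astype(int);I=camera_info('top')
m=(im.min(2)>110)|((im[:,:,1]-im[:,:,2])>25)
for a,p in blobs(m,(284,158,312,183))[:2]: print('tin',a,desc(I,p,.028))
to(649,237,170,-45); print(Ro.from_rotvec(sense()['ee_rot']).as_matrix().round(2)); i=camera_info('wrist'); print(i['K'],ray(i,[0,0])[0],i['R'][2])
E
```

```text
tin 285 {'mean': array([550.2,  62.3]), 'rc': array([550.7,  63. ]), 'size': array([58.7, 55.5]), 'rang': 44.3, 'axis': np.float64(-167.2)}
shift [-555. -213.   86.] turn [ -0.1  -0.  -61.5]
shift [-555. -213.   86.] turn [-0.000e+00  1.000e-01  1.185e+02]
cur ang 73.5 tcp [177.3 598.9 255.6] w 85.4 q [-1.39  0.44  0.02  1.57 -0.01  1.13 -0.08] F [-0.3  0.3 -0.2] t 0.1
[[-0.96  0.28 -0.  ]
 [ 0.28  0.96 -0.  ]
 [-0.   -0.   -1.  ]]
[[309.70691629   0.         313.52015824]
 [  0.         309.70691629 197.84626027]
 [  0.           0.           1.        ]] [0.09777636 0.62183276 0.37267311] [ 0.31065023 -0.09397213 -0.94586768]
```

Request:
{"method": "move_arm", "body": {"targets": [[-555,-213,86,0,0,-61.5,1],[-555,-213,86,0,0,-61.5,1],[-555,-213,86,0,0,-61.5,1],[-555,-213,86,0,0,-61.5,1],[-555,-213,86,0,0,-61.5,1],[-555,-213,86,0,0,-61.5,1],[-555,-213,86,0,0,-61.5,1],[-555,-213,86,0,0,-61.5,1]]}}

```text
time: 0.9
tcp_pos: [0.4893, 0.3595, 0.1992]
ee_rot: [1.21, -2.899, -0.0]
contact_force: [-0.4, 0.8, 0.5]
gripper_width: 0.0851
gripper_force: 0.0
```

```bash
python3 -c "
from h import *
to(649,237,170,-45)"
```

```text
shift [ -25.1 -199.7   29.1] turn [ 0.  -0.   0.3]
shift [ -25.1 -199.7   29.1] turn [   0.     0.  -179.7]
cur ang 135.3 tcp [489.3 359.5 199.2] w 85.1 q [-0.64  0.46 -0.12  1.68  0.06  1.    1.58] F [-0.4  0.8  0.5] t 0.9
```

Request:
{"method": "move_arm", "body": {"targets": [[-25,-200,29,0,0,0,1],[-25,-200,29,0,0,0,1],[-25,-200,29,0,0,0,1],[-25,-200,29,0,0,0,1],[-25,-200,29,0,0,0,1],[-25,-200,29,0,0,0,1]]}}

```text
time: 1.5
tcp_pos: [0.648, 0.2351, 0.1695]
ee_rot: [1.196, -2.903, 0.001]
contact_force: [0.8, 0.3, 0.0]
gripper_width: 0.0855
gripper_force: 0.0
```

```bash
python3 -c "
from h import *
to(649,237,40,-45)
cv2.imwrite('pics/w1.png',read_camera('wrist')[:,:,::-1])"
```

```text
shift [ -2.3   0.7 129.4] turn [ 0.  -0.1 -0.2]
shift [ -2.3   0.7 129.4] turn [ -0.2  -0.  179.8]
cur ang 134.8 tcp [648.  235.1 169.5] w 85.5 q [-0.38  0.61 -0.08  1.49  0.05  1.04  1.88] F [0.8 0.3 0. ] t 1.5
```

View pics/w1.png

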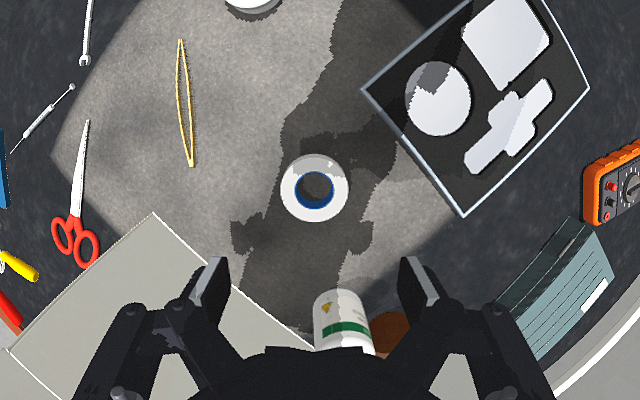

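Wrist view: tape ring centred at (315,188), hole blue, midway between the fingers; bottle behind at (342,320), cabinet corner lower left, tweezers at (186,103). Refine tape, tweezers and inlet tray from this picture.

Run:
```python
from h import *
im=cv2.imread('pics/w1.png').astype(int);I=camera_info('wrist')
print(ray(I,[0,0])[0])
b=blobs((im[:,:,0]-im[:,:,2])>60,(290,165,340,212))
for a,p in b[:1]: print('hole',a,desc(I,p,.019,True))
for a,p in blobs(im.min(2)>150,(270,145,360,230))[:1]: print('ring',a,desc(I,p,.019,True))
for a,p in blobs((im[:,:,2]-im[:,:,0])>60,(160,30,210,175))[:1]: print('twz',a,desc(I,p,.008,True))
```

```text
[0.58838061 0.17732235 0.28710005]
hole 405 {'mean': array([651.2, 240.9]), 'rc': array([647.5, 237.3]), 'size': array([34.3, 34.7]), 'rang': 45.0, 'axis': np.float64(136.0)}
ring 2388 {'mean': array([646.2, 235.6]), 'rc': array([646.6, 235.9]), 'size': array([63.7, 61.4]), 'rang': 45.0, 'axis': np.float64(-136.5)}
twz 660 {'mean': array([677.1,  94.2]), 'rc': array([674.7,  91.7]), 'size': array([124.3,  15.8]), 'rang': 48.4, 'axis': np.float64(47.3)}
```

Request:
{"method": "move_arm", "body": {"targets": [[-1,2,50,0,0,0,1],[-1,2,100,0,0,0,1],[-1,2,130,0,0,0,1],[-1,2,138,0,0,0,1],[-1,2,138,0,0,0,1]]}}

```text
time: 2.05
tcp_pos: [0.6451, 0.241, 0.0322]
ee_rot: [1.205, -2.899, -0.001]
contact_force: [0.4, 0.3, 0.0]
gripper_width: 0.0854
gripper_force: 0.0
```

```bash
python3 -c "
from h import *
to(647.5,237,30,-45)
cv2.imwrite('pics/w2.png',read_camera('wrist')[:,:,::-1])"
```

```text
shift [ 1.1 -4.5  2.2] turn [ 0.1 -0.1  0.1]
shift [ 1.1 -4.5  2.2] turn [ 1.000e-01  1.000e-01 -1.799e+02]
cur ang 135.1 tcp [645.1 241.   32.2] w 85.4 q [-0.39  0.76 -0.08  1.59  0.07  0.79  1.86] F [0.4 0.3 0. ] t 2.05
```

View pics/w2.png

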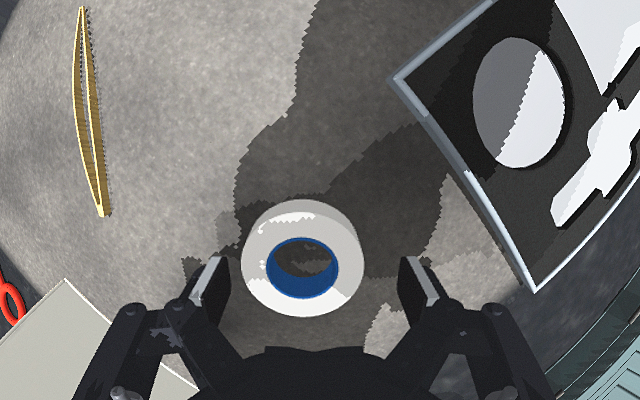

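Tape at (302,258), fingers at (215,280)/(415,280), tape ~4 mm off toward the left. Work out tip height from the two tip pixels (separation 85 mm).

Run:
```python
from h import *
I=camera_info('wrist')
c,d=ray(I,[[223,257],[404,257]],True)
for z in (.005,.01,.015,.02,.025,.03,.035):
    P=c+d*((z-c[2])/d[:,2])[:,None]; print(z,np.linalg.norm(P[0]-P[1])*1000, P.mean(0)*1000)
to(647.5,237,22,-45)
```

```text
0.005 100.88120725687303 [647.90502671 240.93977331   5.        ]
0.01 97.42301659124504 [645.8487182  238.87734686  10.        ]
0.015 93.96482592561705 [643.79240969 236.81492041  15.        ]
0.02 90.506635259989 [641.73610117 234.75249396  20.        ]
0.025 87.04844459436102 [639.67979266 232.69006751  25.        ]
0.03 83.59025392873295 [637.62348414 230.62764106  30.        ]
0.035 80.13206326310491 [635.56717563 228.56521461  35.        ]
shift [ 2.2 -3.6 11.9] turn [0.  0.1 0.1]
shift [ 2.2 -3.6 11.9] turn [-1.000e-01  0.000e+00 -1.799e+02]
cur ang 135.1 tcp [646.4 241.1  33.9] w 85.6 q [-0.39  0.76 -0.08  1.59  0.07  0.79  1.86] F [-0.5  0.3  0.2] t 2.1
```

Request:
{"method": "move_arm", "body": {"targets": [[2,-4,6,0,0,0,1],[2,-4,12,0,0,0,1],[2,-4,12,0,0,0,1],[2,-4,12,0,0,0,-1],[2,-4,12,0,0,0,-1],[2,-4,12,0,0,0,-1],[2,-4,12,0,0,0,-1],[2,-4,12,0,0,0,-1]]}}

```text
time: 2.9
tcp_pos: [0.6484, 0.2355, 0.0216]
ee_rot: [-1.202, 2.901, 0.0]
contact_force: [-1.9, -1.7, 6.5]
gripper_width: 0.0599
gripper_force: 65.0
```

Request:
{"method": "move_arm", "body": {"targets": [[0,0,0,0,0,0,-1],[0,0,0,0,0,0,-1],[0,0,-30,0,0,0,-1],[0,0,-70,0,0,0,-1],[0,0,-90,0,0,0,-1],[0,0,-90,0,0,0,-1]]}}

```text
time: 3.5
tcp_pos: [0.65, 0.2363, 0.1147]
ee_rot: [-1.2, 2.896, 0.0]
contact_force: [0.0, 0.6, -0.4]
gripper_width: 0.0597
gripper_force: 65.1
```

```bash
python3 -c "
from h import *
to(450,-313,112,7.2)
cv2.imwrite('pics/w3.png',read_camera('wrist')[:,:,::-1])"
```

```text
shift [ 529.8 -247.     0. ] turn [ -0.3   0.3 -52.2]
shift [ 529.8 -247.     0. ] turn [  0.3   0.3 127.8]
cur ang 135.0 tcp [650.  236.3 114.7] w 59.7 q [-0.38  0.67 -0.08  1.54  0.06  0.93  1.88] F [ 0.   0.6 -0.4] t 3.5
```

Request:
{"method": "move_arm", "body": {"targets": [[530,-247,0,0,0,127.8,-1],[530,-247,0,0,0,127.8,-1],[530,-247,0,0,0,127.8,-1],[530,-247,0,0,0,127.8,-1],[530,-247,0,0,0,127.8,-1],[530,-247,0,0,0,127.8,-1],[530,-247,0,0,0,127.8,-1],[530,-247,0,0,0,127.8,-1]]}}

```text
time: 4.35
tcp_pos: [0.5092, -0.1421, 0.1096]
ee_rot: [-0.655, -3.071, 0.0]
contact_force: [1.0, -0.1, -0.8]
gripper_width: 0.0599
gripper_force: 65.1
```

```bash
python3 -c "
from h import *
to(450,-313,112,7.2)"
```

```text
shift [ -15.7 -180.2   -2.3] turn [-0.1 -0.1 58.7]
shift [ -15.7 -180.2   -2.3] turn [ 1.000e-01 -1.000e-01 -1.213e+02]
cur ang 65.9 tcp [ 509.2 -142.1  109.6] w 59.9 q [-0.01  0.46  0.24  1.98 -0.16  0.72  1.48] F [ 1.  -0.1 -0.8] t 4.35
```

Request:
{"method": "move_arm", "body": {"targets": [[-16,-180,0,0,0,58.7,-1],[-16,-180,0,0,0,58.7,-1],[-16,-180,0,0,0,58.7,-1],[-16,-180,0,0,0,58.7,-1],[-16,-180,0,0,0,58.7,-1],[-16,-180,0,0,0,58.7,-1],[-16,-180,0,0,0,58.7,-1],[-16,-180,0,0,0,58.7,-1]]}}

```text
time: 5.15
tcp_pos: [0.4525, -0.3113, 0.1094]
ee_rot: [-2.071, -2.359, 0.002]
contact_force: [0.6, -0.0, -1.1]
gripper_width: 0.0594
gripper_force: 65.1
```

```bash
python3 -c "
from h import *
to(450,-313,112,7.2)
cv2.imwrite('pics/w4.png',read_camera('wrist')[:,:,::-1])"
```

```text
shift [-1.4 -2.7 -2.6] turn [-0.1 -0.   0.2]
shift [-1.4 -2.7 -2.6] turn [ 1.000e-01 -2.000e-01 -1.798e+02]
cur ang 7.4 tcp [ 452.5 -311.3  109.4] w 59.4 q [ 0.13  0.52  0.53  1.95 -0.37  0.77  1.  ] F [ 0.6 -0.  -1.1] t 5.15
```

View pics/w4.png

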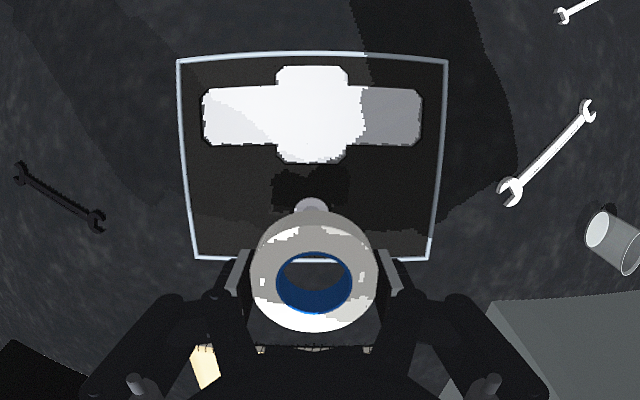

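Held tape at (313,275), slot at (312,115), post top just behind the tape at (312,203), large spanner at (548,152).

Run:
```python
from h import *
im=cv2.imread('pics/w4.png').astype(int);I=camera_info('wrist')
lo=im.min(2)
for a,p in blobs(lo>110,(190,60,435,170))[:1]: d=desc(I,p,.008,True);print('slot',a,d); 
P=plane(I,[[312,197]],.028,True)*1000;print('post top far edge',P)
for a,p in blobs((im[:,:,0]-im[:,:,2])>40,(260,235,370,330))[:1]: print('hole',a,desc(I,p,.1065,True))
for a,p in blobs((lo>110)|((im[:,:,0]-im[:,:,2])>40),(245,205,382,334))[:1]: print('tape',a,desc(I,p,.1065,True))
for a,p in blobs(lo>110,(480,80,610,220))[:1]: print('spanner',a,desc(I,p,.006,True))
```

```text
slot 14730 {'mean': array([ 441.4, -242.2]), 'rc': array([ 441.6, -243. ]), 'size': array([158. ,  70.1]), 'rang': 8.2, 'axis': np.float64(-172.4)}
post top far edge [[ 449.8437952  -296.60516257   28.        ]]
hole 2151 {'mean': array([ 453.8, -316.8]), 'rc': array([ 453.3, -313.2]), 'size': array([35.5, 35.9]), 'rang': 7.8, 'axis': np.float64(-171.5)}
tape 11114 {'mean': array([ 452.3, -306.6]), 'rc': array([ 452.7, -308.5]), 'size': array([59.6, 70.7]), 'rang': 7.8, 'axis': np.float64(97.7)}
spanner 1423 {'mean': array([ 653.3, -236. ]), 'rc': array([ 659.2, -230. ]), 'size': array([143.9,  28.4]), 'rang': 49.3, 'axis': np.float64(50.0)}
```

Request:
{"method": "move_arm", "body": {"targets": [[-1,-2,30,0,0,0.4,-1],[-1,-2,50,0,0,0.4,-1],[-1,-2,50,0,0,0.4,-1],[-1,-2,50,0,0,0.4,-1]]}}

```text
time: 5.6
tcp_pos: [0.451, -0.313, 0.0606]
ee_rot: [-2.076, -2.357, 0.001]
contact_force: [0.7, 0.3, -1.0]
gripper_width: 0.0593
gripper_force: 65.1
```

```bash
python3 -c "
from h import *
to(450.8,-312.6,36.5,7.8)"
```

```text
shift [ 0.4 -0.1 24.1] turn [-0.1 -0.  -0.5]
shift [ 0.4 -0.1 24.1] turn [-1.000e-01  1.000e-01  1.795e+02]
cur ang 7.3 tcp [ 451.  -313.    60.6] w 59.3 q [ 0.17  0.59  0.47  1.98 -0.43  0.66  1.05] F [ 0.7  0.3 -1. ] t 5.6
```

Request:
{"method": "move_arm", "body": {"targets": [[0,0,12,0,0,0,-1],[0,0,22,0,0,0,-1],[0,0,24,0,0,0,-1],[0,0,24,0,0,0,-1]]}}

```text
time: 6.0
tcp_pos: [0.4512, -0.3129, 0.0363]
ee_rot: [-2.078, -2.355, 0.0]
contact_force: [-0.2, -0.3, -0.5]
gripper_width: 0.0596
gripper_force: 65.1
```

Request:
{"method": "move_arm", "body": {"targets": [[0,0,0,0,0,0,0.8],[0,0,0,0,0,0,0.8],[0,0,0,0,0,0,0.8],[0,0,0,0,0,0,0.8],[0,0,-40,0,0,0,0.8],[0,0,-80,0,0,0,0.8],[0,0,-80,0,0,0,0.8],[0,0,-80,0,0,0,0.8]]}}

```text
time: 6.8
tcp_pos: [0.452, -0.3131, 0.1176]
ee_rot: [2.077, 2.355, 0.001]
contact_force: [-0.0, 0.5, -0.0]
gripper_width: 0.077
gripper_force: 0.0
```

```bash
python3 -c "
from h import *
cv2.imwrite('pics/w5.png',read_camera('wrist')[:,:,::-1])
to(659,-230,100,139.3)"
```

```text
shift [ 56.1 216.3  16.7] turn [ 0.  -0.  47.9]
shift [ 56.1 216.3  16.7] turn [   0.     0.  -132.1]
cur ang 7.2 tcp [ 451.4 -312.7  116.6] w 76.5 q [ 0.12  0.51  0.54  1.95 -0.37  0.78  0.99] F [ 0.3  0.4 -1. ] t 6.85
```

View pics/w5.png

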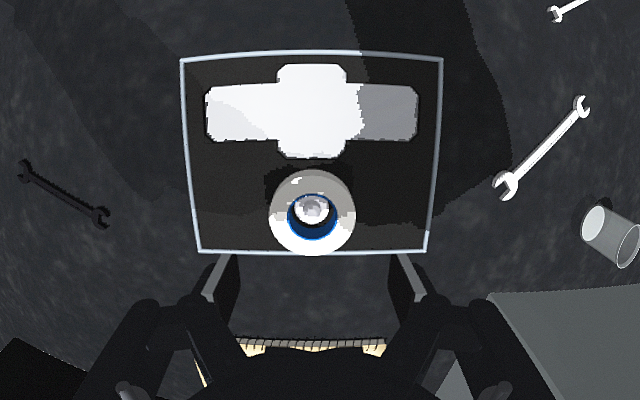

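Tape sits flat over the post at (312,212), its hole around the post. Next, the large spanner.

Request:
{"method": "move_arm", "body": {"targets": [[56,216,10,0,0,47.9,-0.3],[56,216,10,0,0,47.9,-0.3],[56,216,10,0,0,47.9,-0.3],[56,216,10,0,0,47.9,-0.3],[56,216,10,0,0,47.9,-0.3],[56,216,10,0,0,47.9,-0.3],[56,216,10,0,0,47.9,-0.3],[56,216,10,0,0,47.9,-0.3]]}}

```text
time: 7.65
tcp_pos: [0.6575, -0.231, 0.1054]
ee_rot: [-2.854, -1.311, 0.003]
contact_force: [-0.1, -0.1, -0.5]
gripper_width: 0.0295
gripper_force: 0.0
```

```bash
python3 -c "
from h import *
I=camera_info('wrist');im=read_camera('wrist')
cv2.imwrite('pics/w6.png',im[:,:,::-1]);lo=im.min(2).astype(int)
for t in (90,120,150):
  for a,p in blobs(lo>t,(150,80,480,330),150)[:2]: print('spanner',t,a,p.min(0),p.max(0),desc(I,p,.006,True))
to(659.5,-229.5,40,139.3)"
```

```text
spanner 90 2738 [299. 108.] [332. 287.] {'mean': array([ 663.3, -227.7]), 'rc': array([ 659.7, -230.7]), 'size': array([145.4,  26.6]), 'rang': 50.2, 'axis': np.float64(49.4)}
spanner 90 1062 [454. 146.] [479. 209.] {'mean': array([ 769. , -292.4]), 'rc': array([ 765.5, -293. ]), 'size': array([53.1, 23.5]), 'rang': 58.9, 'axis': np.float64(60.9)}
spanner 120 2690 [299. 109.] [331. 285.] {'mean': array([ 663.2, -227.8]), 'rc': array([ 660.7, -230.8]), 'size': array([142.7,  26.6]), 'rang': 49.4, 'axis': np.float64(49.4)}
spanner 120 950 [457. 147.] [479. 208.] {'mean': array([ 769.1, -293.4]), 'rc': array([ 766.7, -293.6]), 'size': array([51.5, 20.9]), 'rang': 58.9, 'axis': np.float64(59.8)}
spanner 150 2616 [299. 109.] [331. 285.] {'mean': array([ 663.1, -227.9]), 'rc': array([ 660.7, -230.8]), 'size': array([142.7,  26.6]), 'rang': 49.4, 'axis': np.float64(49.5)}
spanner 150 875 [459. 149.] [479. 207.] {'mean': array([ 769.7, -293.5]), 'rc': array([ 767.3, -294.3]), 'size': array([49., 19.]), 'rang': 58.9, 'axis': np.float64(60.5)}
shift [ 2.6  0.4 65.9] turn [-0.1  0.1  0. ]
shift [ 2.6  0.4 65.9] turn [-1.0e-01 -1.0e-01 -1.8e+02]
cur ang -40.7 tcp [ 657.6 -231.2  105.9] w 29.6 q [-0.17  0.79  0.74  1.57 -0.6   1.02  0.04] F [ 0.1 -0.2  0.8] t 7.7
```

View pics/w6.png

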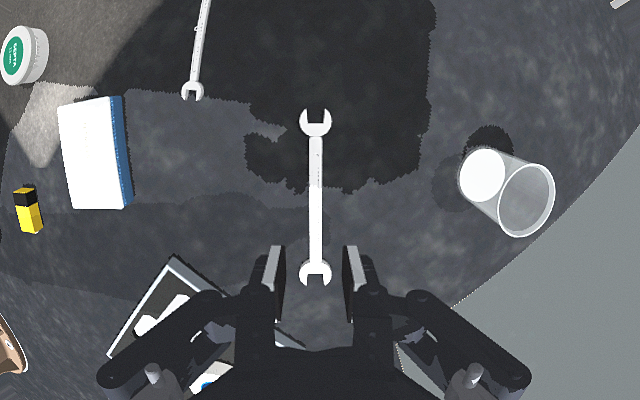

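Spanner upright in view at x≈316, rows 109–286, straddled by the fingers; box at (95,152), tin (22,55).

Request:
{"method": "move_arm", "body": {"targets": [[2,1,40,0,0,0,-0.3],[2,1,68,0,0,0,-0.3],[2,1,75,0,0,0,-0.3],[2,1,78,0,0,0,-0.3],[2,1,78,0,0,0,-0.3]]}}

```text
time: 8.2
tcp_pos: [0.661, -0.2306, 0.0297]
ee_rot: [2.855, 1.308, 0.001]
contact_force: [-0.1, 0.9, -0.5]
gripper_width: 0.0298
gripper_force: 0.0
```

Request:
{"method": "move_arm", "body": {"targets": [[0,0,0,0,0,0,-1],[0,0,0,0,0,0,-1],[0,0,0,0,0,0,-1],[0,0,0,0,0,0,-1],[0,0,0,0,0,0,-1]]}}

```text
time: 8.7
tcp_pos: [0.6616, -0.2303, 0.0303]
ee_rot: [2.854, 1.309, 0.003]
contact_force: [-1.0, 0.2, 6.6]
gripper_width: 0.0036
gripper_force: 59.1
```

Request:
{"method": "move_arm", "body": {"targets": [[0,0,-3,0,0,0,-0.5],[0,0,-3,0,0,0,-0.5],[0,0,0,0,0,0,-0.5],[0,0,4,0,0,0,-0.5],[0,0,4,0,0,0,-0.5],[0,0,4,0,0,0,-0.5]]}}

```text
time: 9.3
tcp_pos: [0.661, -0.2297, 0.0253]
ee_rot: [-2.856, -1.309, -0.001]
contact_force: [-2.1, 1.6, 10.5]
gripper_width: 0.021
gripper_force: 5.1
```

```bash
python3 -c "
from h import *
im=read_camera('wrist')
cv2.imwrite('pics/w7.png',cv2.resize(im[150:350,180:460,::-1],None,fx=2.5,fy=2.5))
to(660,-230.5,26,139.4)"
```

```text
shift [-1.2 -0.2 -0.7] turn [ 0.  -0.  -0.1]
shift [-1.2 -0.2 -0.7] turn [-1.000e-01 -0.000e+00  1.799e+02]
cur ang -40.7 tcp [ 661.  -229.7   25.3] w 21.5 q [-0.14  0.89  0.68  1.61 -0.67  0.9   0.09] F [-2.5  1.3 10. ] t 9.35
```

View pics/w7.png

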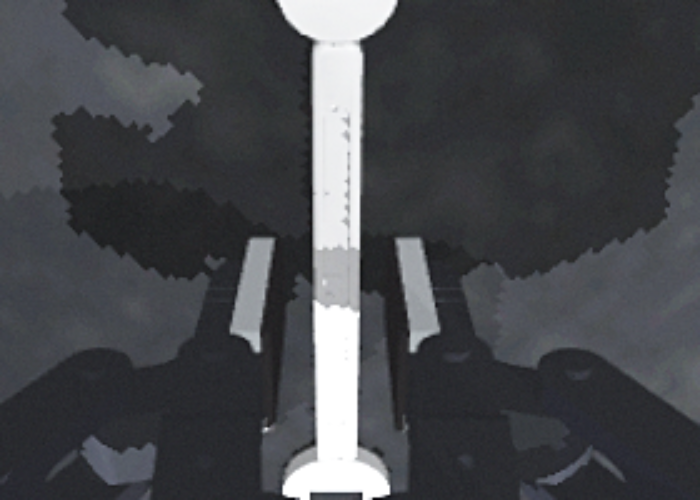

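The spanner shaft runs between the open pads, and the tips now touch the bench (10 N). Raise slightly and close.

Request:
{"method": "move_arm", "body": {"targets": [[-1,0,-1,0,0,0,-0.5],[-1,0,-1,0,0,0,-1],[-1,0,-1,0,0,0,-1],[-1,0,-1,0,0,0,-1],[-1,0,-1,0,0,0,-1],[-1,0,-1,0,0,0,-1]]}}

```text
time: 9.95
tcp_pos: [0.6602, -0.2307, 0.0258]
ee_rot: [2.856, 1.309, 0.0]
contact_force: [-1.0, -1.4, 4.0]
gripper_width: 0.0069
gripper_force: 59.1
```

Request:
{"method": "move_arm", "body": {"targets": [[0,0,-30,0,0,0,-1],[0,0,-70,0,0,0,-1],[0,0,-70,0,0,0,-1],[0,0,-70,0,0,0,-1]]}}

```text
time: 10.35
tcp_pos: [0.6604, -0.2302, 0.0959]
ee_rot: [2.855, 1.309, 0.002]
contact_force: [0.5, 0.7, -2.2]
gripper_width: 0.0067
gripper_force: 59.0
```

```bash
python3 -c "
from h import *
to(441.2,-241.8,90,97.8)
I=camera_info('wrist');im=read_camera('wrist')
cv2.imwrite('pics/w8.png',im[:,:,::-1]);lo=im.min(2).astype(int)
for a,p in blobs(lo>110,(260,60,380,399),150)[:2]: print('spanner',a,p.min(0),p.max(0),desc(I,p,sense()['tcp_pos'][2]-.0205,True))
"
```

```text
shift [-151.8 -158.6    5.7] turn [ 0.  -0.1 41.5]
shift [-151.8 -158.6    5.7] turn [ 1.000e-01  0.000e+00 -1.385e+02]
cur ang -40.7 tcp [ 660.4 -230.2   95.9] w 6.7 q [-0.17  0.81  0.74  1.57 -0.61  1.    0.04] F [ 0.5  0.7 -2.2] t 10.35
spanner 5055 [288. 119.] [338. 349.] {'mean': array([ 671.3, -218.1]), 'rc': array([ 662.9, -227.5]), 'size': array([137.8,  22.6]), 'rang': 48.4, 'axis': np.float64(48.8)}
spanner 450 [324. 245.] [337. 290.] {'mean': array([ 666.5, -238.2]), 'rc': array([ 666. , -239.5]), 'size': array([28.1,  6.2]), 'rang': 52.7, 'axis': np.float64(53.0)}
```

View pics/w8.png

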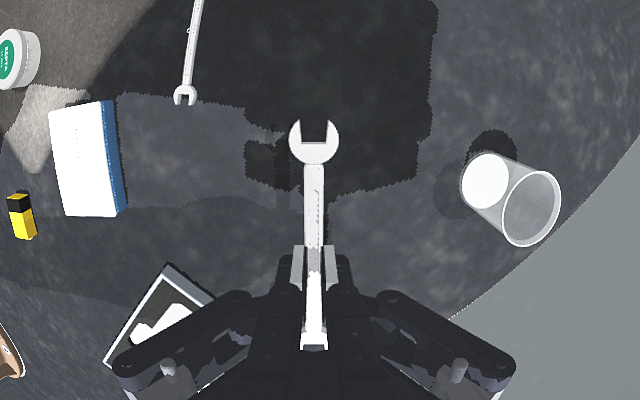

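Spanner held level by mid-shaft, small spanner untouched at (190,50). Carry to the slot.

Request:
{"method": "move_arm", "body": {"targets": [[-152,-159,0,0,0,41.5,-1],[-152,-159,0,0,0,41.5,-1],[-152,-159,0,0,0,41.5,-1],[-152,-159,0,0,0,41.5,-1],[-152,-159,0,0,0,41.5,-1],[-152,-159,0,0,0,41.5,-1],[-152,-159,0,0,0,41.5,-1],[-152,-159,0,0,0,41.5,-1]]}}

```text
time: 11.2
tcp_pos: [0.4416, -0.2415, 0.0952]
ee_rot: [3.134, 0.217, -0.001]
contact_force: [-0.4, 0.4, -0.6]
gripper_width: 0.0063
gripper_force: 59.1
```

```bash
python3 -c "
from h import *
to(441.4,-242,36,97.6)
"
```

```text
shift [-0.2  0.4 59.2] turn [0.  0.  0.3]
shift [-0.2  0.4 59.2] turn [  -0.     0.  -179.7]
cur ang -82.1 tcp [ 441.6 -241.5   95.2] w 6.3 q [-0.27  0.62  0.96  2.09 -0.73  0.8  -0.29] F [-0.4  0.4 -0.6] t 11.2
```

Request:
{"method": "move_arm", "body": {"targets": [[0,0,40,0,0,0,-1],[0,0,52,0,0,0,-1],[0,0,60,0,0,0,-1],[0,0,60,0,0,0,-1],[0,0,60,0,0,0,-1]]}}

```text
time: 11.7
tcp_pos: [0.4409, -0.2423, 0.0362]
ee_rot: [3.134, 0.212, 0.001]
contact_force: [-0.3, 0.7, -0.1]
gripper_width: 0.0064
gripper_force: 59.0
```

Request:
{"method": "move_arm", "body": {"targets": [[0,0,1.5,0,0,0,-1],[0,0,1.5,0,0,0,-1],[0,0,1.5,0,0,0,-0.45],[0,0,1.5,0,0,0,-0.45],[0,0,1.5,0,0,0,-0.45],[0,0,-30,0,0,0,-0.45],[0,0,-75,0,0,0,-0.45],[0,0,-75,0,0,0,-0.3]]}}

```text
time: 12.5
tcp_pos: [0.4422, -0.2437, 0.1146]
ee_rot: [3.131, 0.211, 0.008]
contact_force: [0.4, -1.0, 0.5]
gripper_width: 0.0299
gripper_force: 0.0
```

```bash
python3 -c "
from h import *
cv2.imwrite('pics/t1.png',cv2.resize(read_camera('top')[100:260,180:450,::-1],None,fx=2.9,fy=2.9,interpolation=cv2.INTER_CUBIC))
to(675.5,91.5,110,138.2)
"
```

```text
shift [ 276.7 -299.5    3.2] turn [  0.2  -0.2 -40.4]
shift [ 276.7 -299.5    3.2] turn [ -0.2  -0.2 139.6]
cur ang -82.2 tcp [ 441.8 -242.6  112.8] w 29.7 q [-0.29  0.6   1.    2.08 -0.7   0.83 -0.31] F [ 0.2  0.8 -0.5] t 12.55
```

View pics/t1.png

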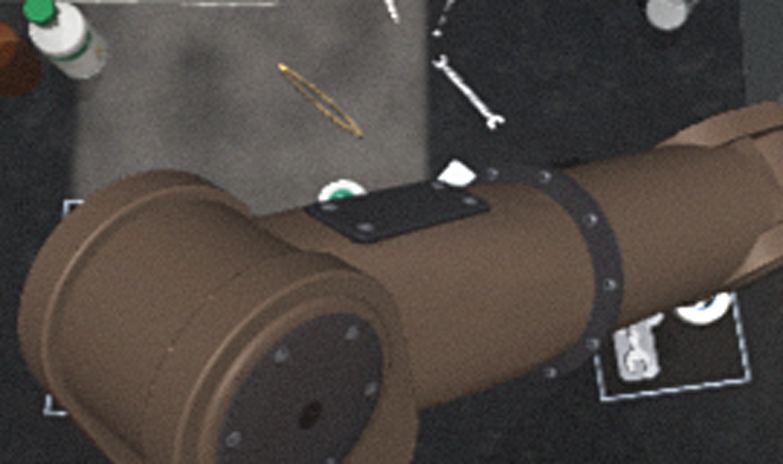

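The spanner's end lies in its slot; the rest is hidden by the arm (checked later). Next, the tweezers.

Request:
{"method": "move_arm", "body": {"targets": [[277,-300,3,0,0,-40.4,-0.3],[277,-300,3,0,0,-40.4,-0.3],[277,-300,3,0,0,-40.4,-0.3],[277,-300,3,0,0,-40.4,-0.3],[277,-300,3,0,0,-40.4,-0.3],[277,-300,3,0,0,-40.4,-0.3],[277,-300,3,0,0,-40.4,-0.3],[277,-300,3,0,0,-40.4,-0.3]]}}

```text
time: 13.35
tcp_pos: [0.67, 0.0881, 0.1065]
ee_rot: [-2.867, -1.282, 0.002]
contact_force: [0.8, -0.4, -0.3]
gripper_width: 0.0295
gripper_force: 0.0
```

```bash
python3 -c "
from h import *
to(675.5,91.5,110,138.2)
"
```

```text
shift [ 6.2  1.9 -3.5] turn [-0.1  0.  -0. ]
shift [ 6.2  1.9 -3.5] turn [0.0e+00 1.0e-01 1.8e+02]
cur ang -41.8 tcp [670.   88.1 106.5] w 29.5 q [-0.68  0.78  0.79  1.63 -0.63  1.   -0.41] F [ 0.8 -0.4 -0.3] t 13.35
```

Request:
{"method": "move_arm", "body": {"targets": [[3,1,0,0,0,0,-0.3],[3,1,0,0,0,0,-0.3],[3,1,0,0,0,0,-0.3]]}}

```text
time: 13.65
tcp_pos: [0.6715, 0.0859, 0.1069]
ee_rot: [2.869, 1.279, -0.003]
contact_force: [0.1, 0.3, -0.4]
gripper_width: 0.0297
gripper_force: 0.0
```

```bash
python3 -c "
from h import *
I=camera_info('wrist');im=read_camera('wrist').astype(int)
for a,p in blobs((im[:,:,0]-im[:,:,2])>50,(200,40,430,330),100)[:2]: print('twz',a,p.min(0),p.max(0),desc(I,p,.006,True))
to(675.5,91.5,27,138.2)
"
```

```text
twz 703 [305. 117.] [323. 272.] {'mean': array([678.9,  91.1]), 'rc': array([676.3,  89. ]), 'size': array([124.7,  13.5]), 'rang': 48.7, 'axis': np.float64(48.0)}
shift [ 7.2 -1.  80.3] turn [-0.   0.1 -0.2]
shift [ 7.2 -1.  80.3] turn [1.000e-01 0.000e+00 1.798e+02]
cur ang -42.0 tcp [671.5  85.5 107.3] w 29.8 q [-0.67  0.78  0.79  1.63 -0.63  1.01 -0.41] F [-0.2 -0.3  0.6] t 13.7
```

Request:
{"method": "move_arm", "body": {"targets": [[6,0.5,40,0,0,0,-0.3],[6,0.5,70,0,0,0,-0.3],[6,0.5,80,0,0,0,-0.3],[6,0.5,80,0,0,0,-0.3],[6,0.5,80,0,0,0,-0.3]]}}

```text
time: 14.2
tcp_pos: [0.677, 0.0903, 0.0287]
ee_rot: [2.869, 1.279, 0.001]
contact_force: [0.5, 0.7, 0.9]
gripper_width: 0.0299
gripper_force: 0.0
```

```bash
python3 -c "
from h import *
to(676,90,26.5,138.4)
"
```

```text
shift [-0.9 -0.6  2.2] turn [ 0.  -0.  -0.3]
shift [-0.9 -0.6  2.2] turn [-0.000e+00 -1.000e-01  1.797e+02]
cur ang -41.9 tcp [677.   90.3  28.7] w 29.9 q [-0.64  0.87  0.72  1.66 -0.71  0.89 -0.36] F [0.5 0.7 0.9] t 14.2
```

Request:
{"method": "move_arm", "body": {"targets": [[0,0,2,0,0,0,-0.3],[0,0,2,0,0,0,-0.3],[0,0,2,0,0,0,-1],[0,0,2,0,0,0,-1],[0,0,2,0,0,0,-1],[0,0,2,0,0,0,-1],[0,0,2,0,0,0,-1]]}}

```text
time: 14.9
tcp_pos: [0.6771, 0.0916, 0.0263]
ee_rot: [2.868, 1.282, 0.001]
contact_force: [-1.2, 0.5, 6.5]
gripper_width: 0.0105
gripper_force: 58.9
```

Request:
{"method": "move_arm", "body": {"targets": [[0,0,-30,0,0,0,-1],[0,0,-70,0,0,0,-1],[0,0,-80,0,0,0,-1],[0,0,-80,0,0,0,-1]]}}

```text
time: 15.3
tcp_pos: [0.678, 0.0916, 0.1076]
ee_rot: [2.868, 1.281, 0.005]
contact_force: [-0.1, 0.4, -0.7]
gripper_width: 0.011
gripper_force: 58.8
```

```bash
python3 -c "
from h import *
to(455.2,332.5,100,87.8)
I=camera_info('wrist');im=read_camera('wrist')
cv2.imwrite('pics/w9.png',im[:,:,::-1])
"
```

```text
shift [  30.8 -326.6    7. ] turn [ 0.  -0.2 50.4]
shift [  30.8 -326.6    7. ] turn [   0.2    0.  -129.6]
cur ang -41.8 tcp [678.   91.6 107.6] w 11.0 q [-0.67  0.79  0.79  1.61 -0.63  1.01 -0.42] F [-0.1  0.4 -0.7] t 15.3
```

View pics/w9.png

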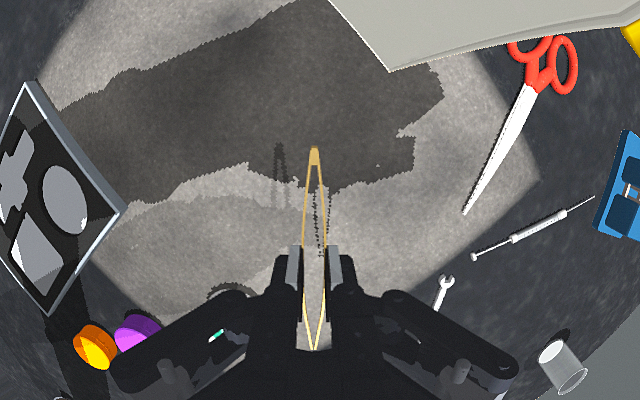

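Tweezers held across the middle, near end (314,350), far tip (313,148). Carry to inlet slot.

Request:
{"method": "move_arm", "body": {"targets": [[31,-327,0,0,0,50.4,-1],[31,-327,0,0,0,50.4,-1],[31,-327,0,0,0,50.4,-1],[31,-327,0,0,0,50.4,-1],[31,-327,0,0,0,50.4,-1],[31,-327,0,0,0,50.4,-1],[31,-327,0,0,0,50.4,-1],[31,-327,0,0,0,50.4,-1]]}}

```text
time: 16.15
tcp_pos: [0.4492, 0.3368, 0.1031]
ee_rot: [3.14, -0.05, -0.007]
contact_force: [0.1, 0.4, -0.9]
gripper_width: 0.0107
gripper_force: 58.8
```

```bash
python3 -c "
from h import *
to(455.2,332.5,36,87.8)
im=read_camera('wrist')
cv2.imwrite('pics/w10.png',im[:,:,::-1])
"
```

```text
shift [ 6.4  4.  67.1] turn [0.1 0.3 0.4]
shift [ 6.4  4.  67.1] turn [  -0.4    0.2 -179.6]
cur ang -91.8 tcp [449.2 336.8 103.1] w 10.7 q [-1.42  0.76  1.09  1.95 -0.83  0.98 -1.53] F [ 0.1  0.4 -0.9] t 16.15
```

View pics/w10.png

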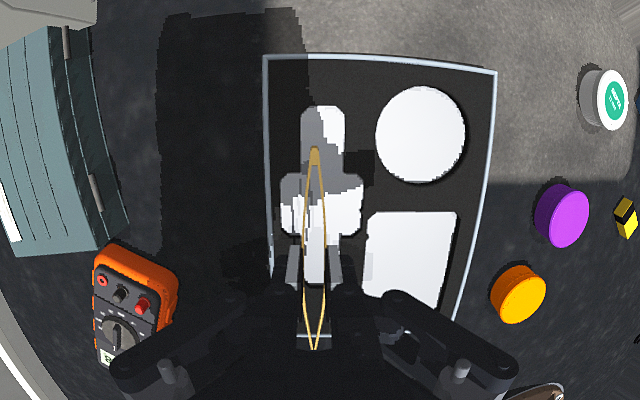

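Held tweezers above the slot; tin pocket at (420,133), box pocket partly seen at (412,262), slot's far end at (323,106), notch cols 281–362, shade across it.

Run:
```python
from h import *
im=cv2.imread('pics/w10.png').astype(int);I=camera_info('wrist');lo=im.min(2)
for a,p in blobs(lo>150,(370,80,472,188))[:1]: print('tinpocket',a,desc(I,p,.006,True))
for a,p in blobs(lo>85,(275,98,366,240))[:1]: print('slot',a,p.min(0),p.max(0),desc(I,p,.008,True))
print(plane(I,[[323,106],[302,120],[345,120],[281,205],[362,205]],.008,True)*1000)
print('tweezer tip',plane(I,[[314,148]],.103-.02,True)*1000)
to(455.2,332.5,36,87.8)
```

```text
tinpocket 6661 {'mean': array([507.6, 254.2]), 'rc': array([507.8, 252.9]), 'size': array([70.4, 69.7]), 'rang': 88.8, 'axis': np.float64(134.5)}
slot 7541 [280. 105.] [363. 239.] {'mean': array([474.2, 326.4]), 'rc': array([478.6, 326.1]), 'size': array([ 60.3, 100.5]), 'rang': 86.2, 'axis': np.float64(177.6)}
[[527.86896403 324.1928743    8.        ]
 [518.7142564  338.78963475   8.        ]
 [517.87434077 309.4035222    8.        ]
 [457.56956382 356.91074619   8.        ]
 [455.46281201 297.21387398   8.        ]]
tweezer tip [[511.87801496 331.1646498   83.        ]]
shift [ 4.1  1.8 67.8] turn [0.1 0.1 0.2]
shift [ 4.1  1.8 67.8] turn [  -0.2    0.2 -179.8]
cur ang -92.0 tcp [451.3 334.6 103.8] w 10.6 q [-1.42  0.76  1.09  1.95 -0.83  0.97 -1.53] F [0.5 0.2 0.4] t 16.2
```

Request:
{"method": "move_arm", "body": {"targets": [[4,2,20,0,0,0,-1],[4,2,30,0,0,0,-1],[4,2,30,0,0,0,-1],[4,2,30,0,0,0,-1],[4,2,30,0,0,0,-1]]}}

```text
time: 16.7
tcp_pos: [0.4584, 0.3304, 0.0762]
ee_rot: [-3.141, 0.063, -0.001]
contact_force: [0.4, 0.2, -0.7]
gripper_width: 0.0108
gripper_force: 58.8
```

Run:
```python
from h import *
to(456.5,331.5,36,87.8)
I=camera_info('wrist');im=read_camera('wrist')[:,:,::-1].astype(int);lo=im.min(2)
cv2.imwrite('pics/w11.png',im)
for a,p in blobs(lo>150,(370,40,520,210))[:1]: print('tinpocket',a,desc(I,p,.006,True))
```

```text
shift [-1.9 -1.  40.2] turn [-0.  -0.  -0.1]
shift [-1.9 -1.  40.2] turn [ -0.    0.  179.9]
cur ang -92.3 tcp [458.4 330.4  76.2] w 10.8 q [-1.38  0.8   1.04  1.96 -0.88  0.93 -1.49] F [ 0.4  0.2 -0.7] t 16.7
tinpocket 8123 {'mean': array([506.2, 256.5]), 'rc': array([505. , 255.1]), 'size': array([70.1, 68.9]), 'rang': 19.1, 'axis': np.float64(177.0)}[ WARN:0@0.699] global loadsave.cpp:1063 imwrite_ Unsupported depth image for selected encoder is fallbacked to CV_8U.
```

View pics/w11.png

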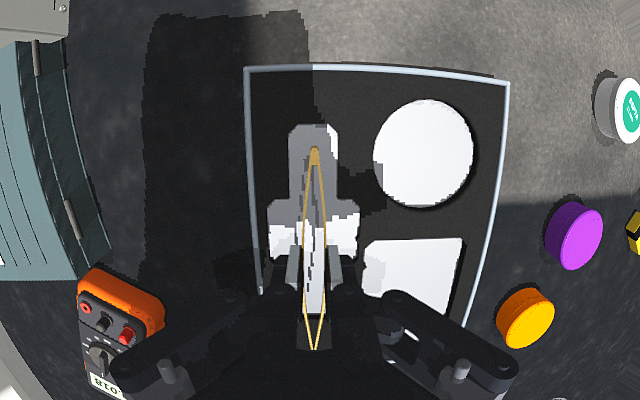

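Tweezers in line with the slot (slot cols 290–340, tweezers 314). Lower and release.

Request:
{"method": "move_arm", "body": {"targets": [[0,0,25,0,0,0,-1],[0,0,36,0,0,0,-1],[0,0,41,0,0,0,-1],[0,0,41,0,0,0,-1],[0,0,41,0,0,0,-1]]}}

```text
time: 17.25
tcp_pos: [0.4581, 0.3308, 0.0351]
ee_rot: [-3.141, 0.062, -0.001]
contact_force: [0.1, 0.1, -0.4]
gripper_width: 0.0108
gripper_force: 58.8
```

Request:
{"method": "move_arm", "body": {"targets": [[0,0,0.5,0,0,0,-0.5],[0,0,0.5,0,0,0,-0.5],[0,0,0.5,0,0,0,-0.5],[0,0,0.5,0,0,0,-0.5],[0,0,-40,0,0,0,-0.5],[0,0,-80,0,0,0,-0.5],[0,0,-80,0,0,0,0.5],[0,0,-80,0,0,0,1]]}}

```text
time: 18.05
tcp_pos: [0.4581, 0.3312, 0.1155]
ee_rot: [-3.139, 0.061, -0.002]
contact_force: [0.0, 0.0, -0.3]
gripper_width: 0.0494
gripper_force: 0.0
```

Run:
```python
from h import *
to(551,62.5,120,60)
to(551,62.5,120,-30)
to(551,62.5,120,0)
```

```text
shift [103.3 264.9  -4.8] turn [-0.1 -0.  27.8]
shift [103.3 264.9  -4.8] turn [ 0.000e+00 -1.000e-01 -1.522e+02]
cur ang -92.2 tcp [458.1 331.2 115.5] w 49.4 q [-1.41  0.75  1.1   1.93 -0.81  0.99 -1.53] F [ 0.   0.  -0.3] t 18.05
shift [103.3 264.9  -4.8] turn [ -0.1  -0.1 -62.2]
shift [103.3 264.9  -4.8] turn [-1.000e-01  1.000e-01  1.178e+02]
cur ang -92.2 tcp [458.1 331.2 115.5] w 49.4 q [-1.41  0.75  1.1   1.93 -0.81  0.99 -1.53] F [ 0.   0.  -0.3] t 18.05
shift [103.3 264.9  -4.8] turn [-0.1  0.  87.8]
shift [103.3 264.9  -4.8] turn [ -0.   -0.1 -92.2]
cur ang -92.2 tcp [458.1 331.2 115.5] w 49.4 q [-1.41  0.75  1.1   1.93 -0.81  0.99 -1.53] F [ 0.   0.  -0.3] t 18.05
```

Request:
{"method": "move_arm", "body": {"targets": [[103,265,0,0,0,0,1],[103,265,0,0,0,0,1],[103,265,0,0,0,0,1],[103,265,0,0,0,0,1],[103,265,0,0,0,0,1],[103,265,0,0,0,0,1],[103,265,0,0,0,0,1],[103,265,0,0,0,0,1]]}}

```text
time: 18.85
tcp_pos: [0.5498, 0.0612, 0.1138]
ee_rot: [-3.141, 0.065, 0.003]
contact_force: [-0.1, 0.6, -0.2]
gripper_width: 0.0855
gripper_force: 0.0
```

Run:
```python
from h import *
I=camera_info('wrist');im=read_camera('wrist')[:,:,::-1];cv2.imwrite('pics/w12.png',im);im=im.astype(int);lo=im.min(2)
for a,p in blobs((im[:,:,1]-im[:,:,2])>40,(220,130,400,360))[:1]: print('disc',a,p.min(0),p.max(0),desc(I,p,.028,True))
for a,p in blobs(((im[:,:,1]-im[:,:,2])>40)|(lo>140),(220,130,400,360))[:1]: print('lid',a,p.min(0),p.max(0),desc(I,p,.028,True))
to(551,62.5,34,87.8)
```

```text
disc 1670 [287. 191.] [336. 237.] {'mean': array([551.7,  61.4]), 'rc': array([551.8,  61.4]), 'size': array([34.9, 35.1]), 'rang': 87.7, 'axis': np.float64(142.5)}
lid 10898 [220. 130.] [399. 265.] {'mean': array([557.9,  53. ]), 'rc': array([566.9,  57.8]), 'size': array([135.2, 102.6]), 'rang': 81.2, 'axis': np.float64(97.5)}
shift [ 1.5 -0.  79.7] turn [-0.   0.1 -0.1]
shift [ 1.5 -0.  79.7] turn [  0.2   0.  179.9]
cur ang -92.3 tcp [549.6  62.5 113.7] w 84.9 q [-0.89  0.7   1.05  1.96 -0.76  0.94 -1.06] F [-0.1  0.6 -0.3] t 18.9
```

Request:
{"method": "move_arm", "body": {"targets": [[2,0.5,40,0,0,0,1],[2,0.5,70,0,0,0,1],[2,0.5,80,0,0,0,1],[2,0.5,80,0,0,0,1],[2,0.5,80,0,0,0,-1],[2,0.5,80,0,0,0,-1],[2,0.5,80,0,0,0,-1],[2,0.5,80,0,0,0,-1]]}}

```text
time: 19.7
tcp_pos: [0.5531, 0.0616, 0.0366]
ee_rot: [-3.139, 0.062, -0.003]
contact_force: [-2.9, 0.8, 13.5]
gripper_width: 0.0521
gripper_force: 60.4
```

Request:
{"method": "move_arm", "body": {"targets": [[0,0,0,0,0,0,-1],[0,0,0,0,0,0,-1],[0,0,-40,0,0,0,-1],[0,0,-80,0,0,0,-1],[0,0,-80,0,0,0,-1],[0,0,-80,0,0,0,-1]]}}

```text
time: 20.3
tcp_pos: [0.553, 0.0617, 0.116]
ee_rot: [-3.14, 0.061, -0.004]
contact_force: [-0.6, -0.6, -0.5]
gripper_width: 0.0519
gripper_force: 64.0
```

Run:
```python
from h import *
to(505.8,256.5,114,87.8)
I=camera_info('wrist');im=read_camera('wrist')[:,:,::-1];cv2.imwrite('pics/w13.png',im);im=im.astype(int)
for a,p in blobs((im[:,:,1]-im[:,:,2])>40,(220,130,400,390))[:1]: print('disc',a,p.min(0),p.max(0),desc(I,p,sense()['tcp_pos'][2]-.005,True))
```

```text
shift [ -54.7 -192.8    2.2] turn [-0.1 -0.1 -0. ]
shift [ -54.7 -192.8    2.2] turn [-2.0e-01  1.0e-01  1.8e+02]
cur ang -92.2 tcp [553.   61.7 116. ] w 51.9 q [-0.88  0.7   1.05  1.95 -0.76  0.94 -1.06] F [-0.6 -0.6 -0.5] t 20.3
disc 3278 [277. 249.] [349. 309.] {'mean': array([554.1,  60.8]), 'rc': array([553.3,  60.9]), 'size': array([35. , 34.4]), 'rang': 1.0, 'axis': np.float64(156.6)}
```

Request:
{"method": "move_arm", "body": {"targets": [[-55,-193,0,0,0,0,-1],[-55,-193,0,0,0,0,-1],[-55,-193,0,0,0,0,-1],[-55,-193,0,0,0,0,-1],[-55,-193,0,0,0,0,-1],[-55,-193,0,0,0,0,-1],[-55,-193,10,0,0,0,-1],[-55,-193,10,0,0,0,-1]]}}

```text
time: 21.15
tcp_pos: [0.5045, 0.2545, 0.1033]
ee_rot: [3.14, -0.066, -0.003]
contact_force: [-0.9, -0.3, -0.5]
gripper_width: 0.0515
gripper_force: 63.9
```

Run:
```python
from h import *
to(505.2,257.2,43,87.8)
```

```text
shift [ 0.7 -2.8 60.3] turn [ 0.1  0.1 -0.2]
shift [ 0.7 -2.8 60.3] turn [ 2.000e-01 -1.000e-01  1.798e+02]
cur ang -92.4 tcp [504.5 254.5 103.3] w 51.5 q [-1.24  0.75  1.06  1.94 -0.81  0.96 -1.38] F [-0.9 -0.3 -0.5] t 21.15
```

Request:
{"method": "move_arm", "body": {"targets": [[1,-2,35,0,0,0,-1],[1,-2,52,0,0,0,-1],[1,-2,60,0,0,0,-1],[1,-2,60,0,0,0,-1],[1,-2,60,0,0,0,-1]]}}

```text
time: 21.65
tcp_pos: [0.5065, 0.2577, 0.0451]
ee_rot: [3.141, -0.063, 0.001]
contact_force: [-0.3, 0.6, 0.4]
gripper_width: 0.0515
gripper_force: 64.0
```

Run:
```python
from h import *
to(505.2,257.2,40.5,87.8)
```

```text
shift [-1.3  0.5  4.6] turn [ 0.  -0.  -0.1]
shift [-1.3  0.5  4.6] turn [ -0.   -0.  179.9]
cur ang -92.3 tcp [506.5 257.7  45.1] w 51.5 q [-1.18  0.82  0.97  1.97 -0.91  0.87 -1.32] F [-0.3  0.6  0.4] t 21.65
```

Request:
{"method": "move_arm", "body": {"targets": [[-1,0.5,2,0,0,0,-1],[-1,0.5,4,0,0,0,-1],[-1,0.5,4,0,0,0,-1],[-1,0.5,4,0,0,0,-1]]}}

```text
time: 22.05
tcp_pos: [0.5054, 0.2578, 0.0426]
ee_rot: [-3.139, 0.062, -0.001]
contact_force: [-6.0, -0.4, 20.4]
gripper_width: 0.052
gripper_force: 65.9
```

Request:
{"method": "move_arm", "body": {"targets": [[0,0,-2,0,0,0,-1],[0,0,-2,0,0,0,0.7],[0,0,-2,0,0,0,0.7],[0,0,-2,0,0,0,0.7],[0,0,-2,0,0,0,0.7],[0,0,-40,0,0,0,0.7],[0,0,-90,0,0,0,0.7],[0,0,-90,0,0,0,1]]}}

```text
time: 22.85
tcp_pos: [0.5081, 0.2578, 0.1358]
ee_rot: [-3.138, 0.063, -0.011]
contact_force: [0.4, -0.3, -0.0]
gripper_width: 0.0846
gripper_force: 0.0
```

Run:
```python
from h import *
to(550,-73,130,139.4)
```

```text
shift [ 55.  328.9   5.2] turn [  0.   -0.4 -51.7]
shift [ 55.  328.9   5.2] turn [ -0.5  -0.  128.3]
cur ang -92.3 tcp [508.1 257.8 135.8] w 84.6 q [-1.26  0.72  1.11  1.91 -0.77  1.01 -1.42] F [ 0.4 -0.3 -0. ] t 22.85
```

Request:
{"method": "move_arm", "body": {"targets": [[55,329,5,0,0,-51.7,1],[55,329,5,0,0,-51.7,1],[55,329,5,0,0,-51.7,1],[55,329,5,0,0,-51.7,1],[55,329,5,0,0,-51.7,1],[55,329,5,0,0,-51.7,1],[55,329,5,0,0,-51.7,1],[55,329,5,0,0,-51.7,1]]}}

```text
time: 23.65
tcp_pos: [0.5469, -0.0797, 0.1264]
ee_rot: [2.856, 1.301, 0.001]
contact_force: [-0.4, -0.2, 0.5]
gripper_width: 0.0858
gripper_force: 0.0
```

Request:
{"method": "move_arm", "body": {"targets": [[0,0,0,0,0,0,1],[0,0,0,0,0,0,1]]}}

```text
time: 23.85
tcp_pos: [0.5469, -0.0717, 0.1253]
ee_rot: [-2.852, -1.315, 0.001]
contact_force: [0.0, -0.7, 0.5]
gripper_width: 0.0853
gripper_force: 0.0
```

Run:
```python
from h import *
I=camera_info('wrist');im=read_camera('wrist')[:,:,::-1];cv2.imwrite('pics/w14.png',im);im=im.astype(int);lo=im.min(2)
for a,p in blobs(lo>140,(230,80,400,320))[:1]: print('box',a,p.min(0),p.max(0),desc(I,p,.022,True))
to(550,-73,33,139.4)
# top view check of finished ones
J=camera_info('top');t=read_camera('top')[:,:,::-1];cv2.imwrite('pics/t2.png',cv2.resize(t[130:260,180:450],None,fx=2.9,fy=2.9,interpolation=cv2.INTER_CUBIC))
```

```text
box 8590 [276. 144.] [359. 257.] {'mean': array([553. , -71.9]), 'rc': array([552.1, -72.9]), 'size': array([92.9, 60.5]), 'rang': 50.3, 'axis': np.float64(49.9)}
shift [ 0.8  3.4 92.3] turn [-0.1 -0.   0.2]
shift [ 0.8  3.4 92.3] turn [ 0.000e+00 -1.000e-01 -1.798e+02]
cur ang -40.4 tcp [547.  -71.4 125.4] w 85.7 q [-0.52  0.57  0.8   1.95 -0.54  0.85 -0.13] F [-0.3  0.8 -0.1] t 23.9
```

View pics/t2.png

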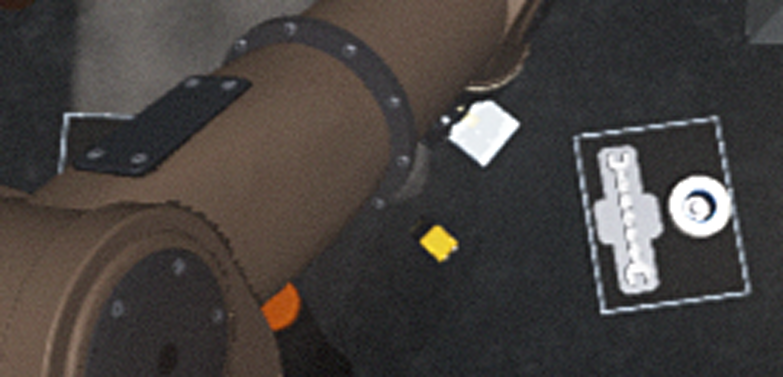

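Gas tray complete: spanner in the slot at (630,220), tape over the post at (700,207). Now the box.

Request:
{"method": "move_arm", "body": {"targets": [[1.5,4.5,45,0,0,0.5,1],[1.5,4.5,80,0,0,0.5,1],[1.5,4.5,93,0,0,0.5,1],[1.5,4.5,93,0,0,0.5,1],[1.5,4.5,93,0,0,0.5,-1],[1.5,4.5,93,0,0,0.5,-1],[1.5,4.5,93,0,0,0.5,-1],[1.5,4.5,93,0,0,0.5,-1]]}}

```text
time: 24.75
tcp_pos: [0.5524, -0.0749, 0.0348]
ee_rot: [2.859, 1.302, 0.004]
contact_force: [-1.8, 0.8, 7.6]
gripper_width: 0.0578
gripper_force: 63.3
```

Request:
{"method": "move_arm", "body": {"targets": [[0,0,0,0,0,0,-1],[0,0,0,0,0,0,-1]]}}

```text
time: 24.95
tcp_pos: [0.5525, -0.0748, 0.0348]
ee_rot: [2.859, 1.302, 0.004]
contact_force: [-2.4, 1.0, 7.5]
gripper_width: 0.0582
gripper_force: 63.3
```

Request:
{"method": "move_arm", "body": {"targets": [[0,0,-40,0,0,0,-1],[0,0,-90,0,0,0,-1],[0,0,-90,0,0,0,-1],[0,0,-90,0,0,0,-1]]}}

```text
time: 25.35
tcp_pos: [0.5527, -0.0747, 0.125]
ee_rot: [2.858, 1.302, 0.007]
contact_force: [-0.2, 0.0, -0.9]
gripper_width: 0.0577
gripper_force: 65.7
```

Run:
```python
from h import *
to(396.7,261,120,87.8)
I=camera_info('wrist');im=read_camera('wrist')[:,:,::-1];cv2.imwrite('pics/w15.png',im);im=im.astype(int);lo=im.min(2)
for a,p in blobs(lo>140,(230,80,400,380))[:1]: print('box',a,p.min(0),p.max(0),desc(I,p,sense()['tcp_pos'][2]-.011,True))
```

```text
shift [ 150.9 -338.     4.6] turn [ 0.1 -0.3 51.2]
shift [ 150.9 -338.     4.6] turn [ 3.000e-01  1.000e-01 -1.288e+02]
cur ang -41.0 tcp [552.7 -74.7 125. ] w 57.7 q [-0.51  0.58  0.8   1.94 -0.55  0.86 -0.13] F [-0.2  0.  -0.9] t 25.35
box 18152 [248. 184.] [379. 353.] {'mean': array([557.8, -71.4]), 'rc': array([551.6, -83.5]), 'size': array([105.3,  66.7]), 'rang': 49.0, 'axis': np.float64(53.3)}
```

Request:
{"method": "move_arm", "body": {"targets": [[151,-338,0,0,0,51.2,-1],[151,-338,0,0,0,51.2,-1],[151,-338,0,0,0,51.2,-1],[151,-338,0,0,0,51.2,-1],[151,-338,0,0,0,51.2,-1],[151,-338,0,0,0,51.2,-1],[151,-338,0,0,0,51.2,-1],[151,-338,0,0,0,51.2,-1]]}}

```text
time: 26.2
tcp_pos: [0.3924, 0.2651, 0.1214]
ee_rot: [3.14, -0.053, -0.004]
contact_force: [0.3, -0.8, -0.8]
gripper_width: 0.0577
gripper_force: 65.6
```

Request:
{"method": "move_arm", "body": {"targets": [[0,0,20,0,0,0,-1],[0,0,20,0,0,0,-1],[0,0,20,0,0,0,-1],[0,0,20,0,0,0,-1]]}}

```text
time: 26.6
tcp_pos: [0.3962, 0.2601, 0.1032]
ee_rot: [3.141, -0.065, 0.0]
contact_force: [0.0, 0.1, -0.5]
gripper_width: 0.0579
gripper_force: 65.6
```

Run:
```python
from h import *
I=camera_info('wrist');im=read_camera('wrist')[:,:,::-1];cv2.imwrite('pics/w16.png',im);im=im.astype(int);lo=im.min(2)
for a,p in blobs((im[:,:,1]-im[:,:,2])>40,(200,30,500,300))[:1]: print('disc',a,p.min(0),p.max(0),desc(I,p,.034,True))
zt=sense()['tcp_pos'][2]-.0125
for a,p in blobs(lo>120,(235,150,410,385))[:2]: print('box',a,p.min(0),p.max(0),desc(I,p,zt,True))
for a,p in blobs((im[:,:,2]-im[:,:,0])>50,(120,30,320,380))[:1]: print('twz',a,p.min(0),p.max(0),desc(I,p,.014,True))
to(396.7,260.7,45,87.8)
```

```text
disc 2646 [279.  30.] [340.  87.] {'mean': array([502.7, 257.2]), 'rc': array([503. , 257.1]), 'size': array([35.8, 34.9]), 'rang': 87.4, 'axis': np.float64(154.6)}
box 17702 [248. 184.] [379. 336.] {'mean': array([403.9, 258.7]), 'rc': array([397.7, 259. ]), 'size': array([59.2, 89.5]), 'rang': 87.7, 'axis': np.float64(177.6)}
box 790 [289. 150.] [364. 173.] {'mean': array([453.1, 250. ]), 'rc': array([452.1, 251.1]), 'size': array([32.2, 10.2]), 'rang': 87.9, 'axis': np.float64(86.0)}
twz 1034 [199.  48.] [220. 221.] {'mean': array([463.6, 328.6]), 'rc': array([456.8, 329. ]), 'size': array([ 15.1, 125.1]), 'rang': 86.8, 'axis': np.float64(176.5)}
shift [ 0.4 -0.4 58.2] turn [-0.  -0.  -0.1]
shift [ 0.4 -0.4 58.2] turn [ -0.    0.  179.9]
cur ang -92.3 tcp [396.3 260.3 103.2] w 58.0 q [-1.46  0.65  1.13  2.16 -0.81  0.85 -1.43] F [-0.6  0.1 -0.8] t 26.65
```

Request:
{"method": "move_arm", "body": {"targets": [[0,-1,35,0,0,0,-1],[0,-1,52,0,0,0,-1],[0,-1,58,0,0,0,-1],[0,-1,61,0,0,0,-1],[0,-1,61,0,0,0,-1],[0,-1,61,0,0,0,-1]]}}

```text
time: 27.25
tcp_pos: [0.3963, 0.2621, 0.0425]
ee_rot: [-3.14, 0.062, -0.001]
contact_force: [-0.5, 1.1, -0.5]
gripper_width: 0.0582
gripper_force: 65.6
```

Request:
{"method": "move_arm", "body": {"targets": [[0,0,1.5,0,0,0,-1],[0,0,1.5,0,0,0,-1],[0,0,1.5,0,0,0,0.75],[0,0,1.5,0,0,0,0.75],[0,0,1.5,0,0,0,0.75],[0,0,-30,0,0,0,0.75],[0,0,-80,0,0,0,0.75],[0,0,-120,0,0,0,0.75]]}}

```text
time: 28.05
tcp_pos: [0.3958, 0.2613, 0.1635]
ee_rot: [3.14, -0.063, -0.0]
contact_force: [-0.2, 0.8, 0.4]
gripper_width: 0.0749
gripper_force: 0.0
```

Request:
{"method": "move_arm", "body": {"targets": [[0,0,-30,0,0,0,0.75],[0,0,-30,0,0,0,0.75],[0,0,-30,0,0,0,0.75]]}}

```text
time: 28.35
tcp_pos: [0.3956, 0.2624, 0.1919]
ee_rot: [-3.139, 0.06, -0.0]
contact_force: [-0.2, -0.1, -0.8]
gripper_width: 0.0748
gripper_force: 0.0
```

Run:
```python
from h import *
I=camera_info('wrist');im=read_camera('wrist')[:,:,::-1];cv2.imwrite('pics/w17.png',im);im=im.astype(int);lo=im.min(2)
for a,p in blobs((im[:,:,1]-im[:,:,2])>40,(200,30,500,300))[:1]: print('disc',a,p.min(0),p.max(0),desc(I,p,.034,True))
for a,p in blobs(lo>140,(235,130,410,330),300)[:3]: print('box',a,p.min(0),p.max(0),desc(I,p,.028,True))
for a,p in blobs((im[:,:,2]-im[:,:,0])>50,(120,30,320,300))[:1]: print('twz',a,desc(I,p,.014,True))
t=read_camera('top')[:,:,::-1].astype(int);J=camera_info('top');l=t.min(2)
for a,p in blobs(l>90,(324,114,358,148))[:1]: print('ssp',a,desc(J,p,.006))
to(396.7,260.7,45,87.8)
```

```text
disc 1187 [294.  50.] [334.  89.] {'mean': array([502.7, 257.2]), 'rc': array([503., 257.]), 'size': array([34.7, 34.9]), 'rang': 87.9, 'axis': np.float64(124.7)}
box 6600 [278. 130.] [354. 227.] {'mean': array([400.5, 259. ]), 'rc': array([400.6, 259.7]), 'size': array([71. , 95.9]), 'rang': 87.8, 'axis': np.float64(175.5)}
box 603 [289. 130.] [373. 243.] {'mean': array([372.7, 222. ]), 'rc': array([391.4, 246.3]), 'size': array([ 80.1, 114.8]), 'rang': 87.6, 'axis': np.float64(155.3)}
twz 1715 {'mean': array([336.2, 488.4]), 'rc': array([318.1, 494.4]), 'size': array([ 34.3, 179.9]), 'rang': 71.1, 'axis': np.float64(157.7)}
ssp 106 {'mean': array([682.5, -75.3]), 'rc': array([684.5, -73.3]), 'size': array([103. ,  18.7]), 'rang': 41.4, 'axis': np.float64(-139.6)}
shift [  1.9   1.1 145.9] turn [ 0.   0.1 -0. ]
shift [  1.9   1.1 145.9] turn [ 1.0e-01 -0.0e+00  1.8e+02]
cur ang -92.2 tcp [395.  261.9 190.9] w 74.7 q [-1.59  0.52  1.28  2.07 -0.6   1.   -1.61] F [-0.1  0.5 -0.6] t 28.45
```

Run:
```python
from h import *
I=camera_info('wrist');im=cv2.imread('pics/w17.png').astype(int);lo=im.min(2)
for t in (170,190,210,225):
  for a,p in blobs(lo>t,(265,120,380,260),300)[:2]: print('box',t,a,p.min(0),p.max(0),desc(I,p,.028,True))
for a,p in blobs((im[:,:,2]-im[:,:,0])>50,(190,60,290,260))[:2]: print('twz',a,desc(I,p,.014,True))
for a,p in blobs((im[:,:,0]-im[:,:,2])>50,(260,120,380,260))[:3]: print('blue',a,p.min(0),p.max(0))
print(im[178,270:365:3].tolist()); print(im[120:245:4,316].tolist())
```

```text
box 170 6252 [279. 137.] [354. 227.] {'mean': array([397.9, 258.1]), 'rc': array([396.9, 258.6]), 'size': array([69.9, 89.4]), 'rang': 87.6, 'axis': np.float64(174.9)}
box 170 538 [290. 120.] [373. 243.] {'mean': array([378.3, 219.3]), 'rc': array([395.5, 244.8]), 'size': array([ 78.7, 123.7]), 'rang': 87.5, 'axis': np.float64(159.0)}
box 190 6200 [279. 137.] [353. 227.] {'mean': array([397.8, 258.2]), 'rc': array([396.9, 259. ]), 'size': array([69.3, 89.3]), 'rang': 87.8, 'axis': np.float64(175.3)}
box 190 469 [290. 120.] [373. 243.] {'mean': array([378.3, 220.3]), 'rc': array([395.5, 244.8]), 'size': array([ 78.6, 123.7]), 'rang': 87.5, 'axis': np.float64(157.3)}
box 210 6090 [279. 137.] [353. 227.] {'mean': array([397.3, 258. ]), 'rc': array([396.9, 259. ]), 'size': array([69.3, 89.3]), 'rang': 87.8, 'axis': np.float64(174.7)}
box 225 5001 [279. 137.] [353. 227.] {'mean': array([390. , 257.9]), 'rc': array([396.9, 259. ]), 'size': array([69.3, 89.3]), 'rang': 87.8, 'axis': np.float64(159.6)}
twz 545 {'mean': array([462.3, 327.9]), 'rc': array([456.2, 328. ]), 'size': array([ 14. ,
[... 398 characters left out ...]
, [255, 255, 255], [255, 255, 255], [255, 255, 255], [255, 255, 255], [255, 255, 255], [253, 252, 252], [255, 255, 255], [36, 36, 36], [55, 55, 55], [58, 56, 58], [56, 56, 56]]
[[36, 32, 36], [32, 34, 34], [72, 68, 69], [151, 146, 144], [84, 60, 41], [234, 231, 226], [233, 231, 226], [234, 230, 225], [233, 229, 222], [255, 255, 255], [228, 246, 248], [232, 249, 250], [252, 255, 255], [246, 254, 254], [210, 235, 236], [199, 228, 230], [243, 253, 253], [255, 255, 255], [255, 255, 255], [255, 255, 255], [255, 255, 255], [255, 255, 255], [255, 255, 255], [255, 255, 255], [255, 255, 255], [255, 255, 255], [255, 255, 255], [128, 124, 112], [47, 45, 45], [54, 54, 55], [34, 32, 34], [113, 100, 100]]
```

```bash
python3 -c "
from cell import *
print(job_done())"
```

```text
the job is handed in; nothing more can be done
None
```

The job is handed in after about 28 s of the 115 s limit: both kits are made up and the small spanner was not moved. My final camera measurements put all the parts in their places, but the judge's verdict was not reported back. The box's depth I took from the gripper height at release, not from a clean view.

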